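Transfer lacquerware to the drying rack in reverse order

TASK

Move the four lacquered pieces from the work rack to the drying rack, one to a bay, in reverse order: the piece next to the work rack's end post goes into the bay farthest from the drying rack's end post, the second into the second farthest, and so on. Stand each upright in the middle of its bay, setting it down rather than dropping it, never knock one over, and leave the tools and jars around them where they are.

Things in the scene. Friction and masses are not known exactly. Their poses are not given: they have to be found in the camera images.
- tumbler: Dark brown lacquered plain open tumbler, 80 high, 44 across the foot widening straight to 50 at the rim, wall 3, 0.12 kg. Origin: centre of its underside, z up through its axis. Sizes in mm; grip it across the wall about 50 up, where it is 48 wide. At the start it stands on pad_tumbler, in any of the work rack's four places.
- bowl: Dark brown lacquered low open bowl, 46 high, foot 44 across, upper wall upright and 62 across from 18 up to the rim, wall 3, 0.11 kg. Origin: centre of its underside, z up through its axis. Sizes in mm; grip it across the wall about 30 up. At the start it stands on pad_bowl, in any of the work rack's four places.
- round_box: Dark brown lacquered closed round box with lid (one solid piece), 68 high to the top of a 16 wide knob; body 52 across up to 41 high, lid edge 56 across from 41 to 50 high, 0.14 kg. Origin: centre of its underside, z up through its axis. Sizes in mm; grip it across the body about 28 up. At the start it stands on pad_round_box, in any of the work rack's four places.
- vase: Dark brown lacquered small bud vase, 80 high, foot 38 across, belly upright and 50 across from 24 to 52 high, neck 22 across, lip 30, 0.13 kg. Origin: centre of its underside, z up through its axis. Sizes in mm; grip it across the belly about 38 up. At the start it stands on pad_vase, in any of the work rack's four places.
- pad_tumbler: Fixed round grey felt pad, 70 mm across and 5 mm thick, on the work rack, on which the tumbler stands at the start; its rim shows around the piece. Origin: centre of its underside, on top of the rack's plank. It never moves, so it marks where that piece stood.
- pad_bowl: Fixed round grey felt pad, 70 mm across and 5 mm thick, on the work rack, on which the bowl stands at the start; its rim shows around the piece. Origin: centre of its underside, on top of the rack's plank. It never moves, so it marks where that piece stood.
- pad_round_box: Fixed round grey felt pad, 70 mm across and 5 mm thick, on the work rack, on which the round box stands at the start; its rim shows around the piece. Origin: centre of its underside, on top of the rack's plank. It never moves, so it marks where that piece stood.
- pad_vase: Fixed round grey felt pad, 70 mm across and 5 mm thick, on the work rack, on which the vase stands at the start; its rim shows around the piece. Origin: centre of its underside, on top of the rack's plank. It never moves, so it marks where that piece stood.
- work_rack: Fixed light wood rack, full at the start: plank 72 mm deep (x), 400 long (y -185 to +215), top 30 above the origin. Four places along y, centred at y = -135, -45, 45, 135 mm, x = 0, each with a felt pad. Dark end post (60 x 26, 45 above the plank) at y = +201. Origin on the table under the row's centre; y runs along the row to the post, z up. Either rack may be the nearer to the robot.
- drying_rack: Empty fixed rack, like the work rack (same plank, axes, origin, post and place centres; rows roughly parallel, along the table's y, about 190 mm apart, posts on the same side), but with no pads: five dark cross slats (6 mm wide, 12 high, at y = -180, -90, 0, 90, 180) part it into four bays, open front and back. Pieces stand on the bare plank, 30 mm above the origin.
Mind the look-alikes: they are no part of the job. What is shaped like the round_box but green is not meant.

How it is judged:
By the outcome, as a careful person would: the job done as asked, in the order asked, and still so for the second after the job is handed in, with the robot touching nothing.
It also fails if it takes over 90 s, if anything falls off the work surface, if the arm or the gripper's body presses on something with over 40 N, if the wrist force passes 120 N, or if a joint passes its speed limit or range.

ROBOT

A 6-joint arm with a two-finger parallel gripper is mounted at the origin on the work surface. World frame = base frame: x ahead of the robot, y to its left, z up, the work surface at z = 0. Lengths are in m, angles in rad, forces in N, time in s.
With the tool pointing down it reaches from about 0.25 to 0.8 m from the base axis. Payload 3.9 kg.
Tool frame: the origin (TCP) lies midway between the tips of the shut fingers; the grasp point (between the pads) lies 19 mm behind it; z points along the fingers, y is the direction in which the jaws open and shut (so a half turn about z gives the same grasp; the last joint's range is limited). The gripper opens to 85 mm and grips with 20 to 120 N. Pads are 22 mm wide; open, the fingers measure 114 mm over their backs; the gripper's body (76 mm by 85 mm) begins 54 mm behind the grasp point. The pads swing forward as they close: fully open they stand 13 mm farther back than shut.
Start: joints at [-1.247, 0.26, -0.138, 1.173, 0, 1.571], TCP at [0.167, -0.498, 0.231] pointing down, gripper open.
Joint ranges: [-2.78, 2.78], [-0.83, 1.72], [-1.28, 1.37], [-1.9, 2.12], [-1.57, 1.48], [-3.14, 3.14]. Speed limits (rad/s): [2.57, 2.57, 3.14, 3.14, 3.14, 3.14].

INTERFACE

Orientations are given as a rotation vector (axis times angle).
In Python, from rig import env gives the robot as it stands. The module is installed in compiled form; this text tells all that it offers.
- The arm moves only by the tool servo_tool, never from a script. Its argument "motion" is one flat list of numbers, 7 for each row, row after row: the shift along the tool's x, y, z each as a share of 100 cm, from -1 to 1, then the turn, a rotation vector about the tool's x, y, z each as a share of 2 rad, from -1 to 1, then the closure, from -1 (fully open) to 1 (shut), so that 0 is half open. In form: [x, y, z, ax, ay, az, grip, x, y, z, ax, ay, az, grip, ...]. A call has 1 to 20 rows; each row shifts and turns the commanded pose from where the row before left it, along the tool's axes as they then stand; what a row does not reach is not made up. A row lasts 1/12 s, in which the tool goes at most 41.7 mm and 7.16 degrees, less where a joint would pass 70% of its speed; a pose out of reach is approached as far as the arm can. A call with a number of a shift or a turn outside -1 to 1 is refused whole. A call with a gripper value outside its range is refused whole. The fingers move at their own pace and stop on an object; the grip force is fixed at half the most. Time passes only in rows, so rows that do not move let the fingers close. It gives the time, the measured TCP pose, the force and the opening at its end, in the units of the state.
- env.read_state(): the state, without advancing time (a new reading comes with each control period).
- env.get_image(name): name is "scene" or "top" or "wrist"; returns (picture, depth): 384x512x3 uint8, red, green, blue; 384x512 float32, m along the optical axis (not along the pixel's ray), 0 where there is no reading.
- env.camera_params(name): a dict with "mtx" (3x3 intrinsics, pixels), "world_from_camera" (4x4, takes a point from camera to world coordinates). Camera axes: x right, y up, looking along -z (the intrinsics and any distortion apply to the point x, -y, -z); pixel columns grow to the right and rows downward; lengths in m; the calibration is good to about 2 mm. A picture is of the moment at which its call begins: read the wrist's pose just before it. camera_params takes no time and is no camera call; for the wrist camera it gives the pose at the moment of the call.
- env.job_done(): hands the job in, once; it reports no verdict.
Trained networks look in the newest picture that a camera, given by its name, has taken for a name from the list of things; names that differ only in an ending like _2 or _b are one class to them, and where a whole thing is asked for, a point or a joint stands for the part that bears it (a point fixed in the world has none). Each returns a list of dicts, best first, with "confidence" (0 to 1); they miss things now and then, are a little off and sometimes report something else, mostly with a low value. They report only what shows in the picture. A call takes as long as a camera call. They do not tell look-alikes from the thing itself.
- env.search_frame(camera, name): "point" ([row, column] in pixels, amid what is visible of it).
- env.masks_of(camera, name): "mask" (384x512 bool, what is visible of it) and "point" ([row, column] in pixels, amid what is visible of it).
- env.spot_point(camera, name): "point" ([row, column] in pixels: a listed point, or the origin of a listed thing).
The state is a dict: "clock": time; "qpos": joint angles; "qvel": joint speeds; "effort": joint torques, N m; "tcp_pos": TCP position; "ee_rot": TCP orientation; "force": force on the tool from outside, world axes, zero at the start; "moment": the same for the moment, N m; "width": finger opening in m.
Only numpy, scipy, OpenCV 4.12 (cv2) and the standard library are available. Lean on these libraries where they do the work, as an engineer would, in place of code of your own. Each camera call takes 0.05 s, during which the arm holds its last target.

## Working session

There is one attempt and no reset: what is moved stays moved. The work goes in short steps, Python scripts to look and compute and a tool call to move; the robot and the scene stay as the last step left them, time stands still between calls to the robot, and variables do not carry over. Pictures are saved under pics/ and viewed, and the job is handed in when it is done.

Besides the shell and the picture viewer there is one more tool, called after ">>>" as name(argument=value, ...) on one line, values as JSON. servo_tool: Moves the arm, as the interface text tells. Shift numbers are shares of 100 cm and turn numbers shares of 2 rad, none past 1 either way. Its arguments: {"type":"object","properties":{"motion":{"type":"array","items":{"type":"number","minimum":-1,"maximum":1}}},"required":["motion"]}

```bash
mkdir -p pics
python3 - <<'E'
from rig import env
import cv2,numpy as np
s=env.read_state()
for k,v in s.items(): print(k,np.round(v,4))
for n in ["scene","top","wrist"]:
    im,d=env.get_image(n); cv2.imwrite(f"pics/{n}0.png",im[:,:,::-1])
    p=env.camera_params(n); print(n,np.round(p["mtx"],1).tolist(),np.round(p["world_from_camera"],3).tolist())
E
```

```text
clock 0.0
qpos [-1.247   0.2607 -0.1394  1.1727 -0.      1.5708]
qvel [-0.0019  0.0011 -0.     -0.0005 -0.0009  0.001 ]
effort [-2.80000e-03 -4.05676e+01  2.53923e+01  1.87000e-02 -1.00000e-04
  0.00000e+00]
tcp_pos [ 0.1668 -0.4971  0.2305]
ee_rot [-3.0986e+00 -5.0610e-01  5.0000e-04]
force [ 0.2382 -0.9689 -0.4173]
moment [-0.0297 -0.019   0.0377]
width 0.0854
scene [[377.5, 0.0, 254.1], [0.0, 377.5, 189.0], [0.0, 0.0, 1.0]] [[0.731, -0.568, 0.377, 0.803], [0.682, 0.604, -0.413, -0.32], [0.007, 0.559, 0.829, 0.725], [0.0, 0.0, 0.0, 1.0]]
top [[489.6, 0.0, 256.3], [0.0, 489.6, 194.4], [0.0, 0.0, 1.0]] [[0.029, 0.997, -0.078, 0.46], [-0.999, 0.028, -0.017, -0.028], [-0.014, 0.078, 0.997, 0.98], [0.0, 0.0, 0.0, 1.0]]
wrist [[294.2, 0.0, 260.6], [0.0, 294.2, 192.9], [0.0, 0.0, 1.0]] [[0.319, 0.916, 0.244, 0.228], [-0.948, 0.309, 0.081, -0.477], [-0.001, -0.258, 0.966, 0.373], [0.0, 0.0, 0.0, 1.0]]
```

View pics/top0.png

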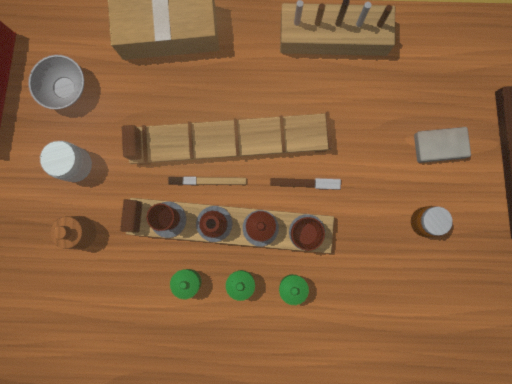

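View pics/scene0.png

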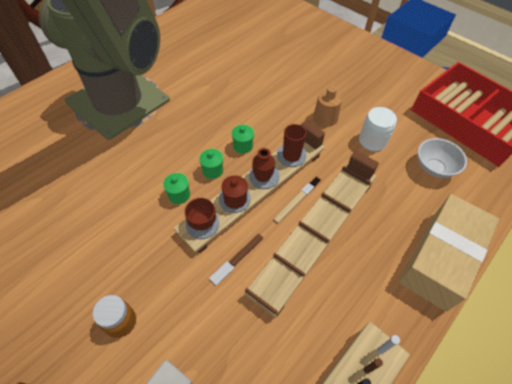

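```bash
cat > h.py <<'E'
from rig import env
import cv2,numpy as np
from scipy.spatial.transform import Rotation as R
def cloud(n,im_d=None):
    im,d=im_d or env.get_image(n); p=env.camera_params(n); K=p["mtx"];T=p["world_from_camera"]
    v,u=np.mgrid[:384,:512]; x=(u-K[0,2])/K[0,0]*d; y=(v-K[1,2])/K[1,1]*d
    P=np.stack([x,-y,-d],-1)@T[:3,:3].T+T[:3,3]; P[d==0]=np.nan
    return im,d,P
def tcp():
    s=env.read_state(); r=R.from_rotvec(s["ee_rot"]).as_matrix()
    return s,r
E
python3 - <<'E'
from h import *
im,d,P=cloud("top")
np.save("P.npy",P);np.save("im.npy",im)
print("table z",np.round(P[350,100:500:80,2],4))
for nm in ["tumbler","vase","round_box","bowl","work_rack","drying_rack"]:
    for r in env.masks_of("top",nm)[:4]:
        m=r["mask"]; pt=P[m]; pt=pt[~np.isnan(pt[:,0])]
        zt=np.percentile(pt[:,2],97); t=pt[pt[:,2]>zt-.006]
        if 'rack' in nm:
            q=pt[(abs(pt[:,2]-.03)<.004)]; 
            rect=cv2.minAreaRect(q[:,:2].astype(np.float32)*1000); print(nm,round(r["confidence"],2),r["point"],rect,np.median(q[:,2]))
        else:
            c=(np.percentile(t[:,:2],1,0)+np.percentile(t[:,:2],99,0))/2
            (cx,rad)=cv2.minEnclosingCircle(t[:,:2].astype(np.float32)); print(nm,round(r["confidence"],2),np.round(r["point"],0),"ztop",zt.round(4),c.round(4),np.round(cx,4),round(rad,4))
    if 1:
        for r in env.spot_point("top",nm)[:4]: print("   spot",np.round(r["point"],1),round(r["confidence"],2))
s,r=tcp(); print(r.round(3))
E
```

```text
table z [-0.0055 -0.0025 -0.0007 -0.0015 -0.0026]
tumbler 0.73 [220. 162.] ztop 0.1161 [0.4837 0.1553] [0.4835 0.1556] 0.0248
   spot [223.  168.2] 0.76
vase 0.95 [222. 213.] ztop 0.1175 [0.474  0.0657] [0.4741 0.0651] 0.0147
   spot [223.7 214.5] 0.7
round_box 0.95 [283. 184.] ztop 0.068 [0.36   0.1176] [0.3596 0.118 ] 0.0077
round_box 0.74 [287. 289.] ztop 0.0679 [ 0.3558 -0.0877] [ 0.355  -0.0878] 0.0077
round_box 0.64 [226. 259.] ztop 0.1024 [ 0.4724 -0.0226] [ 0.4723 -0.0226] 0.0073
   spot [285.6 289.8] 0.84
   spot [283.6 243.9] 0.78
   spot [280.7 189. ] 0.64
   spot [227.8 262.8] 0.61
bowl 0.63 [236. 308.] ztop 0.0822 [ 0.4615 -0.1089] [ 0.4614 -0.1093] 0.0308
bowl 0.32 [216. 162.] ztop 0.1161 [0.4837 0.1553] [0.4833 0.1559] 0.0249
   spot [234.7 306.8] 0.62
work_rack 0.78 [224.3, 231.9] ((473.5814514160156, 37.63496398925781), (399.4076232910156, 71.9637451171875), 86.40432739257812) 0.029912710194303138
   spot [228.9 238.7] 0.64
drying_rack 0.72 [135.7, 224.9] ((644.1350708007812, 46.20585632324219), (72.83332824707031, 395.6458435058594), 5.612987518310547) 0.029906435228968298
   spot [139.4 235.8] 0.93
[[ 0.948  0.318  0.   ]
 [ 0.318 -0.948 -0.   ]
 [-0.     0.    -1.   ]]
```

Run:
```python
from h import *
P=np.load("P.npy"); im=np.load("im.npy")
# combine: drying rack region, all points above z=.02
for nm,x0,x1 in (("work",.40,.545),("dry",.57,.73)):
    m=(P[...,2]>.02)&(P[...,2]<(.033 if nm=="work" else .05))&(P[...,0]>x0)&(P[...,0]<x1)&(P[...,1]>-.22)&(P[...,1]<.30)
    q=P[m]; print(nm,len(q),cv2.minAreaRect(q[:,:2].astype(np.float32)*1000))
    post=(P[...,2]>.068)&(P[...,2]<.085)&(P[...,0]>x0)&(P[...,0]<x1)&(P[...,1]>.19)&(P[...,1]<.30)
    q=P[post]; print(" post",cv2.minAreaRect(q[:,:2].astype(np.float32)*1000), np.median(q[:,2]))
m=(P[...,2]>.037)&(P[...,2]<.047)&(P[...,0]>.57)&(P[...,0]<.73)&(P[...,1]>-.22)&(P[...,1]<.215)
lab=cv2.connectedComponentsWithStats(m.astype(np.uint8))
for i in range(1,lab[0]):
    if lab[2][i,4]>15: q=P[lab[1]==i]; print(lab[2][i],q.mean(0).round(4))
big=cv2.resize(im[100:300,90:350],None,fx=3,fy=3,interpolation=cv2.INTER_CUBIC); cv2.imwrite("pics/crop0.png",big[:,:,::-1])
```

```text
work 3040 ((473.548828125, 37.632110595703125), (399.3929443359375, 72.12812042236328), 86.42464447021484)
 post ((485.3218688964844, 222.9860382080078), (26.81296157836914, 59.88945007324219), 86.72557830810547) 0.07466451536388863
dry 7105 ((644.2684936523438, 44.82258605957031), (72.90723419189453, 398.5046691894531), 5.6851725578308105)
 post ((626.1527099609375, 229.6866912841797), (59.843631744384766, 26.517213821411133), 4.572194576263428) 0.0748466450733849
[326 112   6  37 128] [ 0.6626 -0.1488  0.0413]
[280 115   6  37 119] [ 0.6538 -0.0594  0.0416]
[234 118   5  37 117] [0.6464 0.03   0.0415]
[188 122   5  37 121] [0.6375 0.1193 0.0415]
[142 125   6  37 129] [0.628  0.2085 0.0418]
```

View pics/crop0.png

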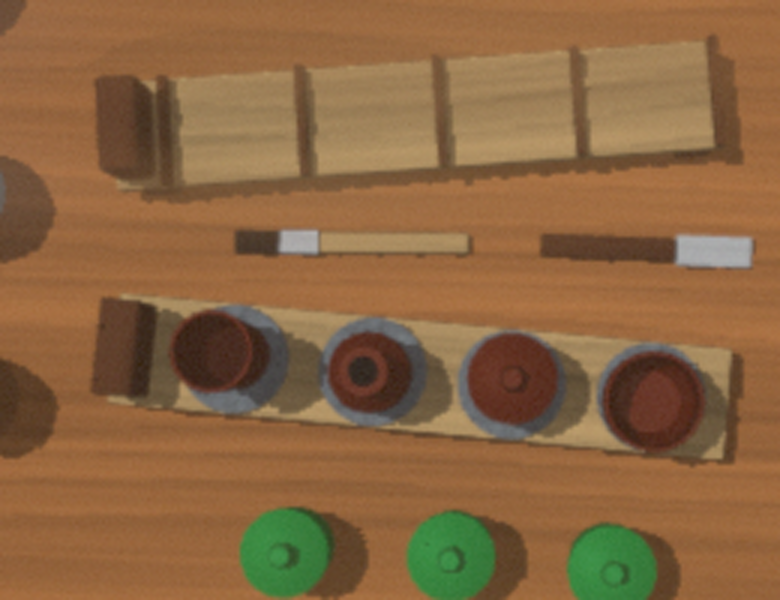

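>>> servo_tool(motion=[0,0,0,0,0,-0.0567,-1,0,0,0,0,0,-0.0567,-1,0,0,0,0,0,-0.0567,-1,0,0,0,0,0,-0.0567,-1,0,0,0,0,0,-0.0567,-1,0,0,0,0,0,-0.0567,-1,0,0,0,0,0,-0.0567,-1,0,0,0,0,0,-0.0567,-1,0,0,0,0,0,-0.0567,-1,0,0,0,0,0,-0.0567,-1,0,0,0,0,0,-0.0567,-1,0,0,0,0,0,0,-1])

```text
clock: 1.8
tcp_pos: [0.167, -0.4977, 0.2313]
ee_rot: [2.219, 2.224, -0.0]
force: [-0.6, -0.4, -0.1]
width: 0.0855
```

>>> servo_tool(motion=[0.0327,0.0158,0,0,0,0,-1,0.0327,0.0158,0,0,0,0,-1,0.0327,0.0158,0,0,0,0,-1,0.0327,0.0158,0,0,0,0,-1,0.0327,0.0158,0,0,0,0,-1,0.0327,0.0158,0,0,0,0,-1,0.0327,0.0158,0,0,0,0,-1,0.0327,0.0158,0,0,0,0,-1,0.0327,0.0158,0,0,0,0,-1,0.0327,0.0158,0,0,0,0,-1,0.0327,0.0158,0,0,0,0,-1,0.0327,0.0158,0,0,0,0,-1,0.0327,0.0158,0,0,0,0,-1,0.0327,0.0158,0,0,0,0,-1,0.0327,0.0158,0,0,0,0,-1,0.0327,0.0158,0,0,0,0,-1,0.0327,0.0158,0,0,0,0,-1,0.0327,0.0158,0,0,0,0,-1,0.0327,0.0158,0,0,0,0,-1,0.0327,0.0158,0,0,0,0,-1])

```text
clock: 3.47
tcp_pos: [0.4833, 0.1584, 0.2314]
ee_rot: [2.224, 2.219, 0.0]
force: [0.5, -0.6, 0.4]
width: 0.0855
```

>>> servo_tool(motion=[0,0,0,0,0,0,-1,0,0,0,0,0,0,-1])

```text
clock: 3.63
tcp_pos: [0.4833, 0.158, 0.2309]
ee_rot: [2.22, 2.223, -0.001]
force: [-0.6, 0.0, -0.0]
width: 0.0852
```

Run:
```python
from h import *
for _ in range(3): print(np.round(env.read_state()["tcp_pos"],4))
im,d,P=cloud("wrist")
cv2.imwrite("pics/w1.png",im[:,:,::-1])
for nm in ["tumbler","vase","round_box"]:
    for r in env.masks_of("wrist",nm)[:3]:
        pt=P[r["mask"]]; zt=np.percentile(pt[:,2],97); t=pt[pt[:,2]>zt-.006]
        print(nm,round(r["confidence"],2),zt.round(4),np.round(cv2.minEnclosingCircle(t[:,:2].astype(np.float32))[0],4),np.round((t.max(0)-t.min(0)),3))
print(np.round(env.read_state()["tcp_pos"],4))
```

```text
[0.4833 0.158  0.2309]
[0.4833 0.158  0.2309]
[0.4833 0.158  0.2309]Traceback (most recent call last):
  File "<stdin>", line 8, in <module>
    return umr_maximum(a, axis, None, out, keepdims, initial, where)
ValueError: zero-size array to reduction operation maximum which has no identity
```

View pics/w1.png

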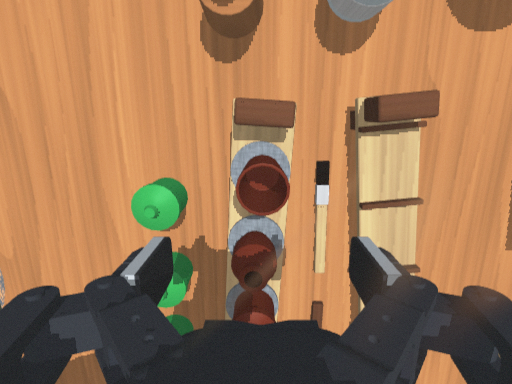

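Run:
```python
from h import *
im,d,P=cloud("wrist")
for nm in ["tumbler","vase"]:
    for r in env.masks_of("wrist",nm)[:3]:
        pt=P[r["mask"]];pt=pt[~np.isnan(pt[:,0])]; zt=np.percentile(pt[:,2],97); t=pt[pt[:,2]>zt-.006]
        print(nm,round(r["confidence"],2),zt.round(4),np.round(cv2.minEnclosingCircle(t[:,:2].astype(np.float32))[0],4),np.round((t.max(0)-t.min(0)),3))
m=(P[...,2]>.037)&(P[...,2]<.047)&(P[...,0]>.57)&(P[...,0]<.73)&(P[...,1]>-.22)&(P[...,1]<.215)
lab=cv2.connectedComponentsWithStats(m.astype(np.uint8))
for i in range(1,lab[0]):
    if lab[2][i,4]>30: q=P[lab[1]==i]; print(lab[2][i],q.mean(0).round(4))
print(env.read_state()["tcp_pos"].round(4))
```

```text
tumbler 0.58 0.1157 [0.4841 0.1562] [0.049 0.049 0.007]
vase 0.93 0.1163 [0.4752 0.0659] [0.029 0.029 0.005]
[361 119  68  11 379] [0.6274 0.2096 0.0419]
[362 196  63  11 367] [0.6372 0.1208 0.0415]
[402 264  20   7 100] [0.6718 0.0345 0.0412]
[0.4822 0.1552 0.2315]
```

>>> servo_tool(motion=[0,0.001,0.025,0,0,0,-1,0,0,0.025,0,0,0,-1,0,0,0.025,0,0,0,-1,0,0,0.025,0,0,0,-1,0,0,0.025,0,0,0,-1,0,0,0.02,0,0,0,-1,0,0,0.015,0,0,0,-1,0,0,0.01,0,0,0,-1,0,0,0,0,0,0,-1,0,0,0,0,0,0,-1])

```text
clock: 4.72
tcp_pos: [0.4832, 0.1554, 0.0613]
ee_rot: [-2.223, -2.22, 0.002]
force: [0.6, 0.6, 0.5]
width: 0.0854
```

>>> servo_tool(motion=[0,0,0,0,0,0,1,0,0,0,0,0,0,1,0,0,0,0,0,0,1,0,0,0,0,0,0,1,0,0,0,0,0,0,1,0,0,0,0,0,0,1,0,0,0,0,0,0,1,0,0,0,0,0,0,1])

```text
clock: 5.38
tcp_pos: [0.4846, 0.1566, 0.0626]
ee_rot: [2.22, 2.221, 0.003]
force: [-0.5, -0.6, 4.6]
width: 0.0471
```

>>> servo_tool(motion=[0,0,-0.005,0,0,0,1,0,0,-0.01,0,0,0,1,0,0,-0.015,0,0,0,1,0,0,-0.02,0,0,0,1,0,0,-0.02,0,0,0,1,0,0,-0.02,0,0,0,1,0,0,-0.015,0,0,0,1,0,0,-0.01,0,0,0,1,0,0,-0.005,0,0,0,1,0,0,0,0,0,0,1])

```text
clock: 6.22
tcp_pos: [0.4843, 0.1566, 0.1823]
ee_rot: [2.22, 2.221, 0.003]
force: [-0.4, 0.2, -1.5]
width: 0.0473
```

>>> servo_tool(motion=[-0.01,0.007,0,0,0,0,1,-0.015,0.01,0,0,0,0,1,-0.02,0.0135,0,0,0,0,1,-0.02,0.0135,0,0,0,0,1,-0.02,0.0135,0,0,0,0,1,-0.02,0.0135,0,0,0,0,1,-0.02,0.0135,0,0,0,0,1,-0.02,0.0135,0,0,0,0,1,-0.02,0.0135,0,0,0,0,1,-0.02,0.0135,0,0,0,0,1,-0.02,0.0135,0,0,0,0,1,-0.02,0.0135,0,0,0,0,1,-0.02,0.0135,0,0,0,0,1,-0.01,0.0065,0,0,0,0,1,-0.005,0.003,0,0,0,0,1,0,0,0,0,0,0,1,0,0,0,0,0,0,1])

```text
clock: 7.63
tcp_pos: [0.658, -0.103, 0.1805]
ee_rot: [-2.219, -2.22, 0.001]
force: [0.1, 0.6, -1.7]
width: 0.047
```

Run:
```python
from h import *
for i in range(4):
    if i: env.get_image("wrist")
    s=env.read_state();print(s["tcp_pos"].round(4),s["force"].round(1),s["width"].round(4))
im,d,P=cloud("wrist")
cv2.imwrite("pics/w2.png",im[:,:,::-1])
m=(P[...,2]>.037)&(P[...,2]<.047)&(P[...,0]>.57)&(P[...,0]<.73)&(P[...,1]>-.22)&(P[...,1]<.215)
lab=cv2.connectedComponentsWithStats(m.astype(np.uint8))
for i in range(1,lab[0]):
    if lab[2][i,4]>30: q=P[lab[1]==i]; print(lab[2][i],q.mean(0).round(4))
m=(P[...,2]>.10)&(np.linalg.norm(P[...,:2]-s["tcp_pos"][:2],axis=-1)<.035)
m&=im[...,0].astype(int)>im[...,2]+20
t=P[m];print(np.nanpercentile(t[:,2],[2,50,98]),cv2.minEnclosingCircle(t[t[:,2]>np.nanmax(t[:,2])-.008][:,:2].astype(np.float32)))
```

```text
Traceback (most recent call last):
AttributeError: 'float' object has no attribute 'round'
```

```bash
cat > chk.py <<'E'
from h import *
import sys
def chk(name):
    L=[]
    for i in range(3):
        if i: env.get_image("top")
        s=env.read_state();L.append(s["tcp_pos"])
    print("tcp",np.mean(L,0).round(4),s["force"].round(1),round(s["width"],4))
    im,d,P=cloud("wrist")
    cv2.imwrite(f"pics/{name}.png",im[:,:,::-1])
    m=(P[...,2]>.037)&(P[...,2]<.047)&(P[...,0]>.57)&(P[...,0]<.73)&(P[...,1]>-.22)&(P[...,1]<.215)
    lab=cv2.connectedComponentsWithStats(m.astype(np.uint8))
    for i in range(1,lab[0]):
        if lab[2][i,4]>30: q=P[lab[1]==i]; print("slat",lab[2][i,4],q.mean(0).round(4))
    tc=np.mean(L,0)
    m=(P[...,2]>tc[2]-.06)&(P[...,2]<tc[2]+.06)&(np.linalg.norm(P[...,:2]-tc[:2],axis=-1)<.036)
    m&=im[...,0].astype(int)>im[...,2].astype(int)+20
    t=P[m]
    if len(t): 
        zm=np.nanpercentile(t[:,2],98); q=t[t[:,2]>zm-.006]
        print("held ztop",zm.round(4),"zmin",t[:,2].min().round(4),np.round(cv2.minEnclosingCircle(q[:,:2].astype(np.float32))[0],4),len(q))
chk(sys.argv[1])
E
python3 chk.py w2
```

```text
tcp [ 0.658  -0.1026  0.1809] [-0.5  0.4 -0.9] 0.047
slat 734 [0.6472 0.0301 0.0416]
slat 504 [ 0.6561 -0.0586  0.042 ]
held ztop 0.2342 zmin 0.1542 [ 0.6518 -0.0991] 2191
```

View pics/w2.png

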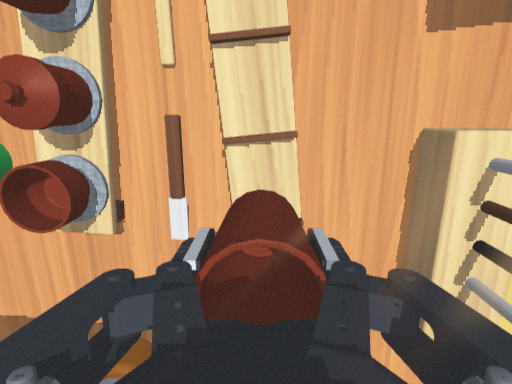

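>>> servo_tool(motion=[-0.001,0.001,0.01,0,0,0,1,0,0,0.015,0,0,0,1,0,0,0.02,0,0,0,1,0,0,0.02,0,0,0,1,0,0,0.02,0,0,0,1,0,0,0.015,0,0,0,1,0,0,0.01,0,0,0,1,0,0,0.005,0,0,0,1,0,0,0.003,0,0,0,1,0,0,0.002,0,0,0,1,0,0,0.001,0,0,0,1,0,0,0,0,0,0,1,0,0,0,0,0,0,1])

```text
clock: 8.87
tcp_pos: [0.6605, -0.1046, 0.0612]
ee_rot: [2.22, 2.221, 0.001]
force: [0.7, -0.2, -1.7]
width: 0.0473
```

```bash
python3 chk.py w3
```

```text
tcp [ 0.6605 -0.1046  0.0611] [ 0.6 -0.3 -1.3] 0.0473
slat 1506 [ 0.6559 -0.0587  0.0417]
slat 227 [ 0.6595 -0.0855  0.0422]
slat 565 [ 0.6597 -0.1212  0.0415]
held ztop 0.1136 zmin 0.0279 [ 0.6594 -0.1017] 2190
```

>>> servo_tool(motion=[0,0,0.001,0,0,0,1,0,0,0.001,0,0,0,1,0,0,0.001,0,0,0,1,0,0,0,0,0,0,1])

```text
clock: 9.35
tcp_pos: [0.66, -0.1046, 0.0577]
ee_rot: [2.221, 2.221, 0.0]
force: [-0.8, -0.7, 1.4]
width: 0.0473
```

>>> servo_tool(motion=[0,0,0.001,0,0,0,1,0,0,0,0,0,0,1])

```text
clock: 9.52
tcp_pos: [0.6601, -0.1047, 0.0576]
ee_rot: [2.22, 2.221, 0.001]
force: [-2.2, 0.1, 7.4]
width: 0.0473
```

>>> servo_tool(motion=[0,0,0.001,0,0,0,1,0,0,0,0,0,0,1])

```text
clock: 9.68
tcp_pos: [0.6601, -0.1047, 0.0576]
ee_rot: [2.22, 2.221, 0.001]
force: [-2.4, 0.6, 11.3]
width: 0.0472
```

>>> servo_tool(motion=[0,0,-0.001,0,0,0,1,0,0,0,0,0,0,-0.3,0,0,0,0,0,0,-0.6,0,0,0,0,0,0,-1,0,0,0,0,0,0,-1,0,0,0,0,0,0,-1,0,0,0,0,0,0,-1,0,0,0,0,0,0,-1])

```text
clock: 10.35
tcp_pos: [0.6599, -0.1045, 0.0561]
ee_rot: [-2.221, -2.222, 0.0]
force: [-0.1, -0.2, 0.5]
width: 0.0856
```

>>> servo_tool(motion=[0,0,-0.01,0,0,0,-1,0,0,-0.02,0,0,0,-1,0,0,-0.025,0,0,0,-1,0,0,-0.025,0,0,0,-1,0,0,-0.025,0,0,0,-1,0,0,-0.025,0,0,0,-1,0,0,-0.015,0,0,0,-1,0,0,0,0,0,0,-1])

```text
clock: 11.02
tcp_pos: [0.6624, -0.1049, 0.2068]
ee_rot: [2.216, 2.217, 0.008]
force: [1.3, 0.9, 0.2]
width: 0.0852
```

```bash
python3 chk.py w4
python3 - <<'E'
from h import *
im,d,P=cloud("scene");cv2.imwrite("pics/s4.png",im[:,:,::-1])
E
```

```text
tcp [ 0.6614 -0.1048  0.2045] [ 0.1 -0.7 -0.5] 0.0852
slat 594 [0.6457 0.0305 0.0404]
slat 432 [ 0.6546 -0.0585  0.0405]
slat 126 [ 0.6589 -0.1177  0.0423]
slat 105 [ 0.6894 -0.1451  0.0403]
slat 73 [ 0.6349 -0.1505  0.0404]
```

View pics/s4.png

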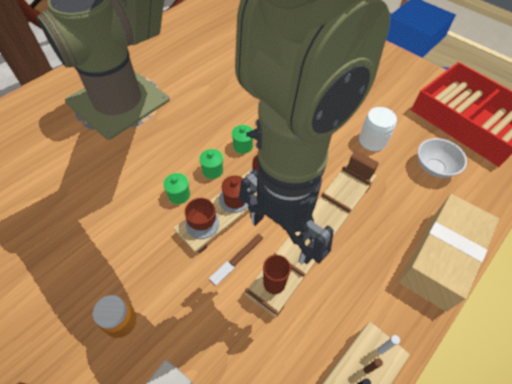

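>>> servo_tool(motion=[0.0085,-0.0093,0,0,0,0,-1,0.0171,-0.0187,0,0,0,0,-1,0.0171,-0.0187,0,0,0,0,-1,0.0171,-0.0187,0,0,0,0,-1,0.0171,-0.0187,0,0,0,0,-1,0.0171,-0.0187,0,0,0,0,-1,0.0171,-0.0187,0,0,0,0,-1,0.0171,-0.0187,0,0,0,0,-1,0.0171,-0.0187,0,0,0,0,-1,0.0171,-0.0187,0,0,0,0,-1,0.0085,-0.0093,0,0,0,0,-1,0,0,0,0,0,0,-1,0,0,0,0,0,0,-1])

```text
clock: 12.3
tcp_pos: [0.4727, 0.0663, 0.2007]
ee_rot: [2.22, 2.223, -0.001]
force: [0.6, -0.7, 0.7]
width: 0.0855
```

```bash
python3 chk.py w5|head -1
```

```text
tcp [0.4733 0.0661 0.2009] [-0.2 -0.2  1.2] 0.0855
```

View pics/w5.png

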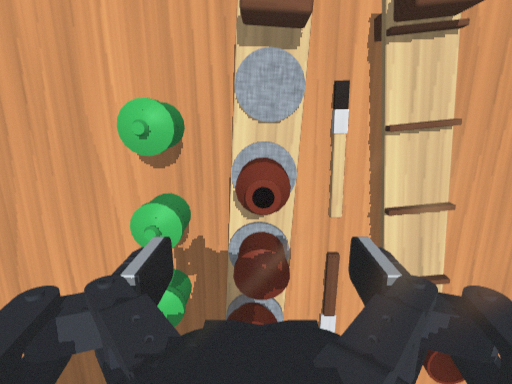

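>>> servo_tool(motion=[0,0.001,0.015,0,0,0,-1,0,0,0.025,0,0,0,-1,0,0,0.025,0,0,0,-1,0,0,0.025,0,0,0,-1,0,0,0.025,0,0,0,-1,0,0,0.02,0,0,0,-1,0,0,0.01,0,0,0,-1,0,0,0.006,0,0,0,-1,0,0,0,0,0,0,-1,0,0,0,0,0,0,-1])

```text
clock: 13.28
tcp_pos: [0.4746, 0.066, 0.0504]
ee_rot: [2.222, 2.221, 0.0]
force: [0.8, -0.6, -0.1]
width: 0.0857
```

>>> servo_tool(motion=[0,0,0,0,0,0,1,0,0,0,0,0,0,1,0,0,0,0,0,0,1,0,0,0,0,0,0,1,0,0,0,0,0,0,1,0,0,0,0,0,0,1,0,0,0,0,0,0,1,0,0,0,0,0,0,1])

```text
clock: 13.95
tcp_pos: [0.4749, 0.0665, 0.0515]
ee_rot: [2.22, 2.221, 0.003]
force: [-0.6, 0.2, 5.5]
width: 0.0484
```

>>> servo_tool(motion=[0,0,-0.005,0,0,0,1,0,0,-0.01,0,0,0,1,0,0,-0.015,0,0,0,1,0,0,-0.02,0,0,0,1,0,0,-0.02,0,0,0,1,0,0,-0.02,0,0,0,1,0,0,-0.015,0,0,0,1,0,0,-0.01,0,0,0,1,0,0,-0.005,0,0,0,1,0,0,0,0,0,0,1])

```text
clock: 14.78
tcp_pos: [0.4746, 0.0665, 0.1716]
ee_rot: [2.22, 2.221, 0.003]
force: [-0.1, -0.4, -1.6]
width: 0.0486
```

>>> servo_tool(motion=[-0.0045,0.01,0,0,0,0,1,-0.009,0.0195,0,0,0,0,1,-0.009,0.0195,0,0,0,0,1,-0.009,0.0195,0,0,0,0,1,-0.009,0.0195,0,0,0,0,1,-0.009,0.0195,0,0,0,0,1,-0.009,0.0195,0,0,0,0,1,-0.009,0.0195,0,0,0,0,1,-0.009,0.0195,0,0,0,0,1,-0.0045,0.0095,0,0,0,0,1,0,0,0,0,0,0,1,0,0,0,0,0,0,1])

```text
clock: 15.78
tcp_pos: [0.6491, -0.0151, 0.1684]
ee_rot: [-2.22, -2.22, 0.003]
force: [-0.4, -0.5, -2.2]
width: 0.0488
```

```bash
python3 chk.py w6
```

```text
tcp [ 0.6486 -0.0148  0.1688] [ 0.7  0.4 -1.6] 0.0483
slat 810 [0.6382 0.1198 0.0419]
slat 556 [0.6468 0.031  0.0422]
held ztop 0.2237 zmin 0.1545 [ 0.6475 -0.0131] 1260
```

View pics/w6.png

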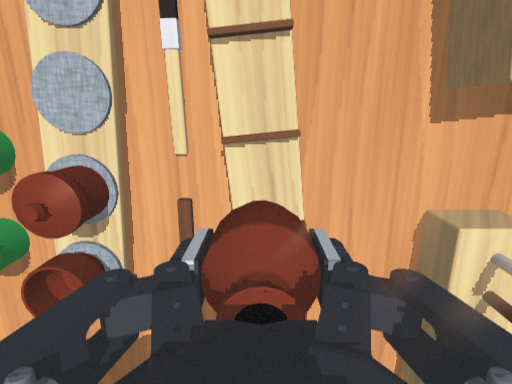

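>>> servo_tool(motion=[0,0.001,0.01,0,0,0,1,0,0,0.015,0,0,0,1,0,0,0.02,0,0,0,1,0,0,0.02,0,0,0,1,0,0,0.02,0,0,0,1,0,0,0.015,0,0,0,1,0,0,0.01,0,0,0,1,0,0,0.004,0,0,0,1,0,0,0.002,0,0,0,1,0,0,0.001,0,0,0,1,0,0,0.001,0,0,0,1,0,0,0,0,0,0,1,0,0,0,0,0,0,1])

```text
clock: 17.02
tcp_pos: [0.6511, -0.0147, 0.0532]
ee_rot: [2.22, 2.221, 0.002]
force: [0.7, 0.1, -0.3]
width: 0.0484
```

>>> servo_tool(motion=[0,0,0.001,0,0,0,1,0,0,0.001,0,0,0,1,0,0,0.001,0,0,0,1,0,0,0,0,0,0,1])

```text
clock: 17.35
tcp_pos: [0.6503, -0.0146, 0.0491]
ee_rot: [-2.221, -2.222, 0.0]
force: [-0.2, -0.1, -1.6]
width: 0.0485
```

>>> servo_tool(motion=[0,0,0.001,0,0,0,1,0,0,0,0,0,0,1])

```text
clock: 17.52
tcp_pos: [0.6503, -0.0146, 0.0481]
ee_rot: [-2.221, -2.222, 0.0]
force: [0.0, -0.1, -1.4]
width: 0.0487
```

>>> servo_tool(motion=[0,0,0.001,0,0,0,1,0,0,0,0,0,0,1])

```text
clock: 17.68
tcp_pos: [0.6503, -0.0146, 0.0471]
ee_rot: [-2.221, -2.222, 0.0]
force: [-0.0, -0.6, -1.2]
width: 0.0483
```

>>> servo_tool(motion=[0,0,0.001,0,0,0,1,0,0,0,0,0,0,1])

```text
clock: 17.85
tcp_pos: [0.6506, -0.0146, 0.0466]
ee_rot: [2.221, 2.222, 0.0]
force: [-0.6, -1.1, -0.4]
width: 0.0486
```

>>> servo_tool(motion=[0,0,0.001,0,0,0,1,0,0,0,0,0,0,1])

```text
clock: 18.02
tcp_pos: [0.6506, -0.0146, 0.0465]
ee_rot: [2.221, 2.222, 0.001]
force: [-1.3, 0.5, 6.7]
width: 0.0486
```

Contact; release and rise.

>>> servo_tool(motion=[0,0,0,0,0,0,0.3,0,0,0,0,0,0,-0.3,0,0,0,0,0,0,-0.6,0,0,0,0,0,0,-1,0,0,0,0,0,0,-1,0,0,0,0,0,0,-1,0,0,0,0,0,0,-1,0,0,0,0,0,0,-1])

```text
clock: 18.68
tcp_pos: [0.6504, -0.0146, 0.0451]
ee_rot: [-2.221, -2.222, 0.0]
force: [0.0, 0.5, -0.6]
width: 0.0852
```

>>> servo_tool(motion=[0,0,-0.01,0,0,0,-1,0,0,-0.02,0,0,0,-1,0,0,-0.025,0,0,0,-1,0,0,-0.025,0,0,0,-1,0,0,-0.025,0,0,0,-1,0,0,-0.025,0,0,0,-1,0,0,-0.015,0,0,0,-1,0,0,0,0,0,0,-1,0,0,0,0,0,0,-1])

```text
clock: 19.43
tcp_pos: [0.6513, -0.0146, 0.192]
ee_rot: [2.219, 2.22, 0.003]
force: [0.3, -0.1, -0.2]
width: 0.0853
```

```bash
python3 chk.py w7 | head -1
```

```text
tcp [ 0.6505 -0.0146  0.1906] [ 0.8  0.1 -0.1] 0.0853
```

>>> servo_tool(motion=[-0.0008,-0.0098,0,0,0,0,-1,-0.0008,-0.0198,0,0,0,0,-1,-0.0008,-0.0198,0,0,0,0,-1,-0.0008,-0.0198,0,0,0,0,-1,-0.0008,-0.0198,0,0,0,0,-1,-0.0008,-0.0198,0,0,0,0,-1,-0.0008,-0.0198,0,0,0,0,-1,-0.0008,-0.0198,0,0,0,0,-1,-0.0008,-0.0198,0,0,0,0,-1,-0.0008,-0.0098,0,0,0,0,-1,0,0,0,0,0,0,-1,0,0,0,0,0,0,-1])

```text
clock: 20.58
tcp_pos: [0.4726, -0.0227, 0.19]
ee_rot: [2.221, 2.222, 0.0]
force: [0.8, -0.2, 0.2]
width: 0.0855
```

```bash
python3 chk.py w8|head -1
python3 - <<'E'
from h import *
im,d,P=cloud("wrist")
for nm in ["round_box","bowl"]:
    for r in env.masks_of("wrist",nm)[:5]:
        pt=P[r["mask"]];pt=pt[~np.isnan(pt[:,0])]; zt=np.percentile(pt[:,2],98); t=pt[pt[:,2]>zt-.005]
        print(nm,round(r["confidence"],2),zt.round(4),np.round(cv2.minEnclosingCircle(t[:,:2].astype(np.float32))[0],4),np.round((t.max(0)-t.min(0)),3))
E
```

```text
tcp [ 0.4733 -0.0227  0.1901] [-0.4 -0.5  0.6] 0.0851
round_box 0.95 0.0681 [0.3604 0.1183] [0.014 0.015 0.007]
round_box 0.72 0.0656 [ 0.3906 -0.049 ] [0.081 0.073 0.144]
round_box 0.66 0.1033 [ 0.4736 -0.0218] [0.015 0.015 0.007]
round_box 0.64 0.0682 [0.3622 0.0095] [0.013 0.015 0.006]
bowl 0.92 0.0816 [ 0.4624 -0.1086] [0.061 0.062 0.006]
```

View pics/w8.png

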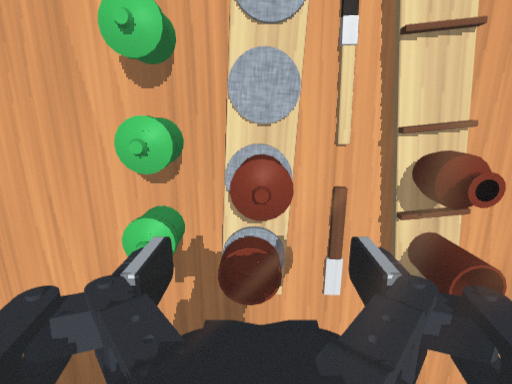

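>>> servo_tool(motion=[0,0,0.015,0,0,0,-1,0,0,0.025,0,0,0,-1,0,0,0.025,0,0,0,-1,0,0,0.025,0,0,0,-1,0,0,0.025,0,0,0,-1,0,0,0.02,0,0,0,-1,0,0,0.01,0,0,0,-1,0,0,0.005,0,0,0,-1,0,0,0,0,0,0,-1,0,0,0,0,0,0,-1])

```text
clock: 21.72
tcp_pos: [0.4731, -0.0227, 0.0405]
ee_rot: [2.221, 2.222, 0.0]
force: [1.3, 0.1, 0.7]
width: 0.0856
```

>>> servo_tool(motion=[0,0,0,0,0,0,1,0,0,0,0,0,0,1,0,0,0,0,0,0,1,0,0,0,0,0,0,1,0,0,0,0,0,0,1,0,0,0,0,0,0,1,0,0,0,0,0,0,1,0,0,0,0,0,0,1])

```text
clock: 22.38
tcp_pos: [0.4735, -0.0227, 0.0417]
ee_rot: [2.22, 2.221, 0.003]
force: [-0.9, 0.0, 5.0]
width: 0.0539
```

>>> servo_tool(motion=[0,0,0,0,0,0,-0.3,0,0,0,0,0,0,-0.6,0,0,0,0,0,0,-1,0,0,0,0,0,0,-1,0,0,0,0,0,0,-1,0,0,0.003,0,0,0,-1,0,0,0.003,0,0,0,-1,0,0,0,0,0,0,-1])

```text
clock: 23.05
tcp_pos: [0.4719, -0.0227, 0.0336]
ee_rot: [-2.22, -2.221, 0.001]
force: [-0.5, 0.1, -0.7]
width: 0.0856
```

>>> servo_tool(motion=[0,0,0,0,0,0,1,0,0,0,0,0,0,1,0,0,0,0,0,0,1,0,0,0,0,0,0,1,0,0,0,0,0,0,1,0,0,0,0,0,0,1,0,0,0,0,0,0,1,0,0,0,0,0,0,1])

```text
clock: 23.72
tcp_pos: [0.4729, -0.0227, 0.0345]
ee_rot: [2.221, 2.221, 0.001]
force: [0.9, -0.3, 3.8]
width: 0.0512
```

```bash
python3 chk.py w9
```

```text
tcp [ 0.4728 -0.0227  0.0345] [0.5 0.  3.3] 0.0515
held ztop 0.0922 zmin 0.0281 [ 0.4721 -0.017 ] 9056
```

View pics/w9.png

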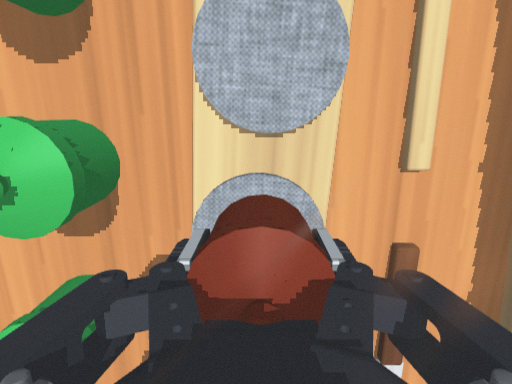

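>>> servo_tool(motion=[0,0,-0.005,0,0,0,1,0,0,-0.01,0,0,0,1,0,0,-0.015,0,0,0,1,0,0,-0.02,0,0,0,1,0,0,-0.02,0,0,0,1,0,0,-0.02,0,0,0,1,0,0,-0.015,0,0,0,1,0,0,-0.01,0,0,0,1,0,0,-0.005,0,0,0,1,0,0,0,0,0,0,1])

```text
clock: 24.7
tcp_pos: [0.4726, -0.0227, 0.1551]
ee_rot: [2.22, 2.221, 0.001]
force: [0.8, -0.6, -1.7]
width: 0.0512
```

>>> servo_tool(motion=[0.0055,0.0095,0,0,0,0,1,0.0108,0.0187,0,0,0,0,1,0.0108,0.0187,0,0,0,0,1,0.0108,0.0187,0,0,0,0,1,0.0108,0.0187,0,0,0,0,1,0.0108,0.0187,0,0,0,0,1,0.0108,0.0187,0,0,0,0,1,0.0108,0.0187,0,0,0,0,1,0.0108,0.0187,0,0,0,0,1,0.0055,0.0095,0,0,0,0,1,0,0,0,0,0,0,1,0,0,0,0,0,0,1])

```text
clock: 25.7
tcp_pos: [0.6406, 0.0753, 0.1523]
ee_rot: [-2.219, -2.221, 0.004]
force: [-0.7, 0.1, -0.9]
width: 0.0512
```

```bash
python3 chk.py w10
```

```text
tcp [0.6401 0.0749 0.1527] [-0.7 -0.4 -1.9] 0.0516
slat 949 [0.629  0.2089 0.0418]
slat 624 [0.638  0.1203 0.0422]
held ztop 0.211 zmin 0.1542 [0.6393 0.0803] 9098
```

View pics/w10.png

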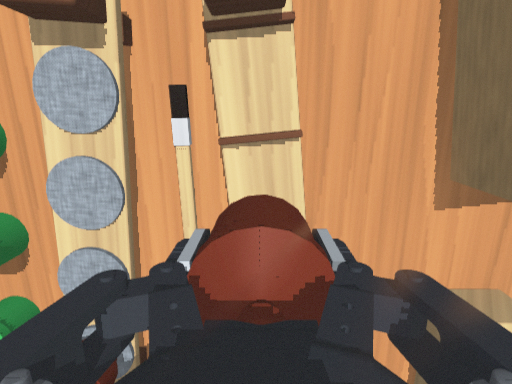

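>>> servo_tool(motion=[0,0.001,0.01,0,0,0,1,0,0,0.015,0,0,0,1,0,0,0.02,0,0,0,1,0,0,0.02,0,0,0,1,0,0,0.02,0,0,0,1,0,0,0.015,0,0,0,1,0,0,0.01,0,0,0,1,0,0,0.004,0,0,0,1,0,0,0.003,0,0,0,1,0,0,0.001,0,0,0,1,0,0,0.001,0,0,0,1,0,0,0,0,0,0,1,0,0,0,0,0,0,1])

```text
clock: 26.93
tcp_pos: [0.6427, 0.0749, 0.0362]
ee_rot: [2.22, 2.221, 0.002]
force: [0.5, -0.0, -1.7]
width: 0.0513
```

>>> servo_tool(motion=[0,0,0.001,0,0,0,1,0,0,0.001,0,0,0,1,0,0,0,0,0,0,1])

```text
clock: 27.18
tcp_pos: [0.642, 0.0748, 0.0333]
ee_rot: [-2.221, -2.222, 0.0]
force: [0.1, -0.3, -1.6]
width: 0.0513
```

>>> servo_tool(motion=[0,0,0.001,0,0,0,1,0,0,0,0,0,0,1])

```text
clock: 27.35
tcp_pos: [0.6419, 0.0748, 0.0321]
ee_rot: [-2.221, -2.222, 0.0]
force: [0.3, 0.8, -1.5]
width: 0.0515
```

>>> servo_tool(motion=[0,0,0.001,0,0,0,1,0,0,0,0,0,0,1])

```text
clock: 27.52
tcp_pos: [0.6419, 0.0748, 0.0311]
ee_rot: [-2.221, -2.222, 0.0]
force: [0.2, -0.2, -2.0]
width: 0.0515
```

>>> servo_tool(motion=[0,0,0.001,0,0,0,1,0,0,0,0,0,0,1])

```text
clock: 27.68
tcp_pos: [0.6419, 0.0748, 0.0301]
ee_rot: [-2.221, -2.222, 0.0]
force: [-0.5, -0.1, -1.6]
width: 0.0514
```

>>> servo_tool(motion=[0,0,0.001,0,0,0,1,0,0,0,0,0,0,1])

```text
clock: 27.85
tcp_pos: [0.6421, 0.0748, 0.0296]
ee_rot: [2.221, 2.222, 0.0]
force: [-0.7, -1.1, 0.6]
width: 0.0514
```

>>> servo_tool(motion=[0,0,0.0005,0,0,0,1,0,0,0,0,0,0,0.3,0,0,0,0,0,0,-0.3,0,0,0,0,0,0,-0.6,0,0,0,0,0,0,-1,0,0,0,0,0,0,-1,0,0,0,0,0,0,-1,0,0,0,0,0,0,-1,0,0,0,0,0,0,-1])

```text
clock: 28.6
tcp_pos: [0.642, 0.0748, 0.0287]
ee_rot: [-2.221, -2.222, 0.0]
force: [-0.7, -0.1, -0.0]
width: 0.0855
```

>>> servo_tool(motion=[0,0,-0.01,0,0,0,-1,0,0,-0.02,0,0,0,-1,0,0,-0.025,0,0,0,-1,0,0,-0.025,0,0,0,-1,0,0,-0.025,0,0,0,-1,0,0,-0.025,0,0,0,-1,0,0,-0.015,0,0,0,-1,0,0,-0.01,0,0,0,-1,0,0,0,0,0,0,-1])

```text
clock: 29.35
tcp_pos: [0.6436, 0.075, 0.1871]
ee_rot: [2.219, 2.22, 0.007]
force: [0.0, 0.3, -0.5]
width: 0.0856
```

```bash
python3 chk.py w11 | head -1
```

```text
tcp [0.6427 0.0749 0.1853] [-0.  -0.   0.1] 0.0857
```

View pics/w11.png

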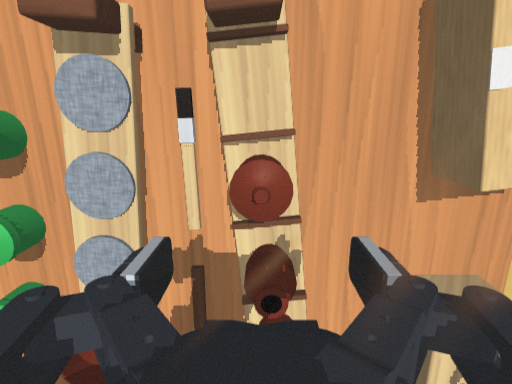

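>>> servo_tool(motion=[-0.0092,-0.009,0,0,0,0,-1,-0.0184,-0.018,0,0,0,0,-1,-0.0184,-0.018,0,0,0,0,-1,-0.0184,-0.018,0,0,0,0,-1,-0.0184,-0.018,0,0,0,0,-1,-0.0184,-0.018,0,0,0,0,-1,-0.0184,-0.018,0,0,0,0,-1,-0.0184,-0.018,0,0,0,0,-1,-0.0184,-0.018,0,0,0,0,-1,-0.0184,-0.018,0,0,0,0,-1,-0.0092,-0.009,0,0,0,0,-1,0,0,0,0,0,0,-1,0,0,0,0,0,0,-1])

```text
clock: 30.58
tcp_pos: [0.4616, -0.1093, 0.1831]
ee_rot: [-2.221, -2.22, -0.0]
force: [-0.8, -0.0, 0.5]
width: 0.0854
```

```bash
python3 chk.py w12|head -1
python3 - <<'E'
from h import *
im,d,P=cloud("wrist")
for nm in ["bowl"]:
    for r in env.masks_of("wrist",nm)[:2]:
        pt=P[r["mask"]];pt=pt[~np.isnan(pt[:,0])]; zt=np.percentile(pt[:,2],98); t=pt[pt[:,2]>zt-.005]
        print(nm,round(r["confidence"],2),zt.round(4),np.round(cv2.minEnclosingCircle(t[:,:2].astype(np.float32))[0],4),np.round((t.max(0)-t.min(0)),3))
E
```

```text
tcp [ 0.4623 -0.109   0.1833] [-0.7  0.4 -1. ] 0.0851
bowl 0.64 0.0818 [ 0.4625 -0.1086] [0.061 0.061 0.006]
```

View pics/w12.png

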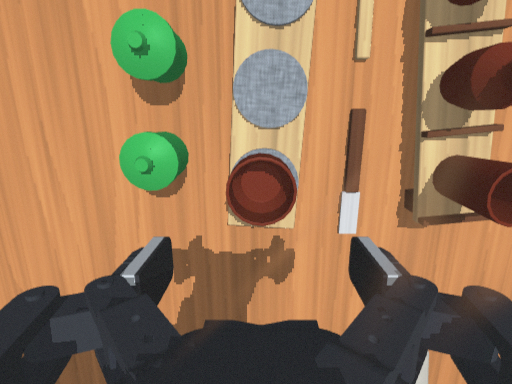

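>>> servo_tool(motion=[0,0,0.015,0,0,0,-1,0,0,0.025,0,0,0,-1,0,0,0.025,0,0,0,-1,0,0,0.025,0,0,0,-1,0,0,0.02,0,0,0,-1,0,0,0.02,0,0,0,-1,0,0,0.01,0,0,0,-1,0,0,0.004,0,0,0,-1,0,0,0,0,0,0,-1,0,0,0,0,0,0,-1])

```text
clock: 31.67
tcp_pos: [0.4627, -0.1091, 0.0401]
ee_rot: [2.22, 2.222, 0.0]
force: [-0.2, -0.6, -0.6]
width: 0.0852
```

>>> servo_tool(motion=[0,0,0,0,0,0,1,0,0,0,0,0,0,1,0,0,0,0,0,0,1,0,0,0,0,0,0,1,0,0,0,0,0,0,1,0,0,0,0,0,0,1,0,0,0,0,0,0,1,0,0,0,0,0,0,1])

```text
clock: 32.33
tcp_pos: [0.4633, -0.1095, 0.0411]
ee_rot: [2.219, 2.22, 0.003]
force: [-0.1, 0.3, 6.1]
width: 0.06
```

>>> servo_tool(motion=[0,0,-0.005,0,0,0,1,0,0,-0.01,0,0,0,1,0,0,-0.015,0,0,0,1,0,0,-0.02,0,0,0,1,0,0,-0.02,0,0,0,1,0,0,-0.02,0,0,0,1,0,0,-0.015,0,0,0,1,0,0,-0.01,0,0,0,1,0,0,-0.005,0,0,0,1,0,0,0,0,0,0,1])

```text
clock: 33.17
tcp_pos: [0.4628, -0.1095, 0.1611]
ee_rot: [2.22, 2.22, 0.002]
force: [0.1, -0.1, -1.4]
width: 0.0598
```

>>> servo_tool(motion=[0.0099,0.006,0,0,0,0,1,0.0195,0.0122,0,0,0,0,1,0.0195,0.0122,0,0,0,0,1,0.0195,0.0122,0,0,0,0,1,0.0195,0.0122,0,0,0,0,1,0.0195,0.0122,0,0,0,0,1,0.0195,0.0122,0,0,0,0,1,0.0195,0.0122,0,0,0,0,1,0.0195,0.0122,0,0,0,0,1,0.0195,0.0122,0,0,0,0,1,0.0195,0.0122,0,0,0,0,1,0.0195,0.0122,0,0,0,0,1,0.0195,0.0122,0,0,0,0,1,0.0195,0.0122,0,0,0,0,1,0.01,0.006,0,0,0,0,1,0,0,0,0,0,0,1,0,0,0,0,0,0,1])

```text
clock: 34.58
tcp_pos: [0.6318, 0.1645, 0.1585]
ee_rot: [-2.219, -2.222, 0.004]
force: [-0.6, -0.1, -0.8]
width: 0.0602
```

```bash
python3 chk.py w13
```

```text
tcp [0.6316 0.1639 0.1588] [-0.6 -0.4 -1.2] 0.0599
slat 578 [0.6286 0.2097 0.0421]
held ztop 0.1998 zmin 0.157 [0.6313 0.1632] 3302
```

View pics/w13.png

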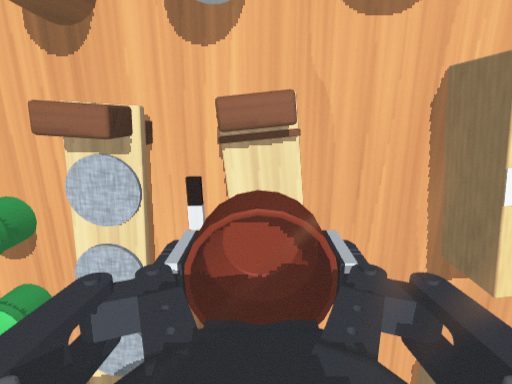

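>>> servo_tool(motion=[0,0.001,0.01,0,0,0,1,0,0,0.015,0,0,0,1,0,0,0.02,0,0,0,1,0,0,0.02,0,0,0,1,0,0,0.02,0,0,0,1,0,0,0.015,0,0,0,1,0,0,0.01,0,0,0,1,0,0,0.004,0,0,0,1,0,0,0.003,0,0,0,1,0,0,0.001,0,0,0,1,0,0,0.001,0,0,0,1,0,0,0,0,0,0,1,0,0,0,0,0,0,1])

```text
clock: 35.82
tcp_pos: [0.6342, 0.1643, 0.0417]
ee_rot: [2.22, 2.221, 0.002]
force: [-0.6, 0.0, -1.2]
width: 0.0601
```

>>> servo_tool(motion=[0,0,0.001,0,0,0,1,0,0,0.001,0,0,0,1,0,0,0,0,0,0,1])

```text
clock: 36.07
tcp_pos: [0.6336, 0.1642, 0.0388]
ee_rot: [2.221, 2.222, 0.0]
force: [-0.2, -1.0, -1.4]
width: 0.06
```

>>> servo_tool(motion=[0,0,0.001,0,0,0,1,0,0,0,0,0,0,1])

```text
clock: 36.23
tcp_pos: [0.6335, 0.1641, 0.0376]
ee_rot: [-2.221, -2.222, 0.0]
force: [0.1, -0.4, -1.3]
width: 0.06
```

>>> servo_tool(motion=[0,0,0.001,0,0,0,1,0,0,0,0,0,0,1])

```text
clock: 36.4
tcp_pos: [0.6335, 0.1642, 0.0366]
ee_rot: [-2.221, -2.222, 0.0]
force: [0.2, -0.4, -1.1]
width: 0.0597
```

>>> servo_tool(motion=[0,0,0.001,0,0,0,1,0,0,0,0,0,0,1])

```text
clock: 36.57
tcp_pos: [0.6336, 0.1642, 0.0362]
ee_rot: [2.221, 2.222, 0.0]
force: [-0.6, -0.2, 1.0]
width: 0.0598
```

>>> servo_tool(motion=[0,0,0.0005,0,0,0,1,0,0,0,0,0,0,1])

```text
clock: 36.73
tcp_pos: [0.6336, 0.1642, 0.0362]
ee_rot: [2.221, 2.222, 0.001]
force: [-1.9, 0.4, 5.3]
width: 0.06
```

>>> servo_tool(motion=[0,0,0,0,0,0,0.3,0,0,0,0,0,0,-0.3,0,0,0,0,0,0,-0.6,0,0,0,0,0,0,-1,0,0,0,0,0,0,-1,0,0,0,0,0,0,-1,0,0,0,0,0,0,-1,0,0,0,0,0,0,-1])

```text
clock: 37.4
tcp_pos: [0.6336, 0.1642, 0.0351]
ee_rot: [-2.221, -2.222, 0.0]
force: [-0.4, -0.6, 0.0]
width: 0.0856
```

>>> servo_tool(motion=[0,0,-0.01,0,0,0,-1,0,0,-0.02,0,0,0,-1,0,0,-0.025,0,0,0,-1,0,0,-0.025,0,0,0,-1,0,0,-0.025,0,0,0,-1,0,0,-0.025,0,0,0,-1,0,0,-0.025,0,0,0,-1,0,0,-0.02,0,0,0,-1,0,0,-0.01,0,0,0,-1])

```text
clock: 38.15
tcp_pos: [0.6349, 0.1645, 0.2245]
ee_rot: [2.219, 2.22, 0.008]
force: [0.4, -0.7, 0.2]
width: 0.0854
```

>>> servo_tool(motion=[0,-0.02,0,0,0,0,-1,0,-0.03,0,0,0,0,-1,0,-0.03,0,0,0,0,-1,0,-0.03,0,0,0,0,-1,0,-0.03,0,0,0,0,-1,0,-0.03,0,0,0,0,-1,0,-0.03,0,0,0,0,-1,0,-0.03,0,0,0,0,-1,0,-0.03,0,0,0,0,-1,0,-0.02,0,0,0,0,-1,0,0,0,0,0,0,-1])

```text
clock: 39.07
tcp_pos: [0.3487, 0.163, 0.22]
ee_rot: [-2.218, -2.222, 0.006]
force: [-1.3, -0.3, -0.2]
width: 0.0859
```

Run:
```python
from h import *
im,d,P=cloud("top");cv2.imwrite("pics/t14.png",im[:,:,::-1])
for nm in ["tumbler","vase","round_box","bowl"]:
    for r in env.masks_of("top",nm)[:4]:
        m=r["mask"]; pt=P[m]; pt=pt[~np.isnan(pt[:,0])]
        zt=np.percentile(pt[:,2],97); t=pt[pt[:,2]>zt-.006]
        print(nm,round(r["confidence"],2),"ztop",zt.round(4),np.round(cv2.minEnclosingCircle(t[:,:2].astype(np.float32)),4) if 0 else np.round(cv2.minEnclosingCircle(t[:,:2].astype(np.float32))[0],4))
m=(P[...,2]>.037)&(P[...,2]<.047)&(P[...,0]>.57)&(P[...,0]<.73)&(P[...,1]>-.22)&(P[...,1]<.215)
im,d,P=cloud("scene");cv2.imwrite("pics/s14.png",im[:,:,::-1])
```

```text
tumbler 0.67 ztop 0.1109 [ 0.6581 -0.1053]
vase 0.74 ztop 0.1124 [ 0.649  -0.0161]
round_box 0.93 ztop 0.0977 [0.6397 0.0748]
round_box 0.91 ztop 0.0677 [0.3595 0.1181]
round_box 0.79 ztop 0.0674 [0.3606 0.0133]
round_box 0.73 ztop 0.0756 [0.6414 0.0574]
bowl 0.75 ztop 0.0772 [0.6319 0.1641]
bowl 0.17 ztop 0.1111 [ 0.6581 -0.1053]
```

View pics/t14.png

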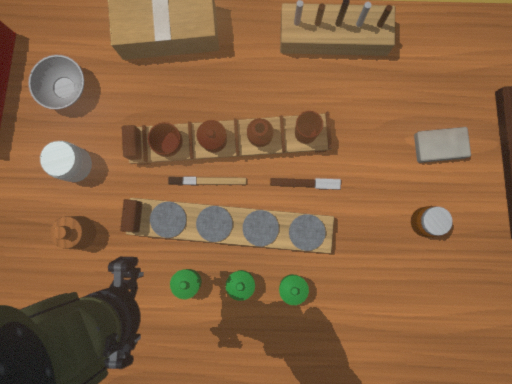

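View pics/s14.png

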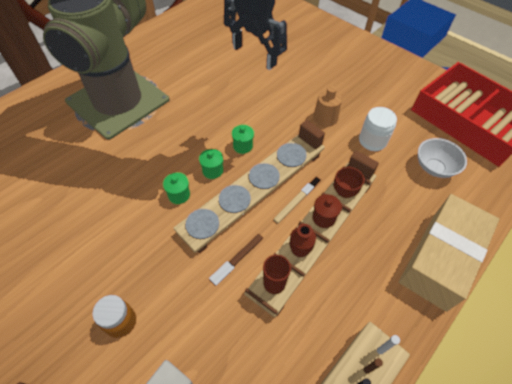

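All four stand upright in order, within about 2 mm of the bay centres. The tools, jars and green boxes haven't moved, and the arm is clear.

```bash
python3 -c "
from rig import env
print(env.job_done())"
```

```text
the job is handed in; nothing more can be done
None
```

I moved all four pieces to the drying rack in reverse order and handed the job in at about 39 s of the 90 s allowed. From the bay farthest from the post, they now stand as tumbler, vase, round box, bowl. Each was lowered in 1 mm steps or less until the wrist force showed light contact (about 11 N at most), and then released.

- **Position:** the last top picture puts every piece within about 2 mm of its bay centre. All tops are at the height expected for standing upright on the plank.
- **Surroundings:** the brush, spatula, jars and green look-alike boxes look unmoved in the before and after pictures, and the arm ended clear of everything.
- **One correction:** my first grip on the round box read 53.9 mm, which suggested the pads were catching its lid edge. I reopened, went about 6 mm lower and gripped the body, which read 51.2 mm.
- **Network misreports:** in the last picture the networks also gave two of the green boxes and a stray rack spot as "round_box", and the tumbler as a low-confidence "bowl". I ignored these after checking the picture.

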